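# Set a bar to the long length stop of a cut-off jig

## Robot

A 6-joint arm with a two-finger parallel gripper is mounted at the origin on a cart in front of the work surface, level with it; the furniture and walls round the work are solid. World frame = base frame: x ahead of the robot, y to its left, z up, the work surface at z = 0. Lengths are in m, angles in degrees, forces in N, time in s.
With the tool pointing down it reaches from about 0.375 to 0.9 m from the base axis. Payload 3.1 kg.
Tool frame: the origin (TCP) lies between the finger pads; the fingertips stand 11 mm ahead of it and the grasp point (between the pads) lies 8 mm behind it; z points along the fingers, y is the line along which they close (so a half turn about z gives the same grasp; the last joint's range is limited). The gripper opens to 87 mm and grips with 3 to 60 N. Pads are 19 mm wide; open, the fingers measure 117 mm over their backs; the gripper's body (75 mm by 190 mm) begins 51 mm behind the grasp point.
Start: joints at [58.298, 30.224, 82.088, -0, 67.689, -10.227], TCP at [0.229, 0.582, 0.234] pointing down, gripper open.
Joint ranges: [-176.69, 176.69], [-43.24, 126.21], [12.49, 139.97], [-82, 262], [0, 151.66], [-163.58, 163.58]. Speed limits (degrees/s): [159.86, 159.86, 180, 180, 180, 180].

## Interface

Orientations are given as a 3x3 rotation matrix whose columns are the frame's x, y, z axes.
In Python, from rig import bot gives the robot as it stands.
- The arm moves only by the tool apply_moves, never from a script. Its argument "steps" is a list that holds one entry, the list of rows, each a list of 7 numbers: the shift along the tool's x, y, z in cm, then the turn, a rotation vector about the tool's x, y, z in degrees, then the gripper command: -1 is shut, 1 is fully open, values between are in proportion. In form: [[[dx, dy, dz, rx, ry, rz, jaw], ...]]. A call has 1 to 20 rows; each row is the pose to reach, as a shift and turn from the pose commanded when the call began, along the tool's axes at that moment; what a row does not reach only later rows make up. A row lasts 1/8 s, in which the tool goes at most 62.5 mm and 10.7 degrees, less where a joint would pass 70% of its speed; a pose out of reach is approached as far as the arm can. A call with a gripper value outside its range is refused whole. The fingers move at their own pace and stop on an object; the grip force is fixed at half the most. Time passes only in rows, so rows that repeat a pose let the fingers close. It gives the time, the measured TCP pose, the force, the opening and the grip force at its end, in the units of the state.
- bot.read_state(): the state, without advancing time (a new reading comes with each control period).
- bot.capture(name): name is "scene" or "top" or "wrist"; returns the picture (384x512x3 uint8, blue, green, red); there is no depth.
- bot.camera_model(name): a dict with "intrinsics" (3x3 intrinsics, pixels), "R" (3x3) and "t" (3): a world point X has camera coordinates R X + t. Camera axes: x right, y down, z forward; pixel columns grow to the right and rows downward; lengths in m; the calibration is good to about 2 mm. A picture is of the moment at which its call begins: read the wrist's pose just before it. camera_model takes no time and is no camera call; for the wrist camera it gives the pose at the moment of the call.
- bot.hand_in(): hands the job in; it is judged then, once.
The state is a dict: "time_s": time; "joint_positions": joint angles; "qvel": joint speeds; "tau": joint torques, N m; "position": TCP position; "tcp_rot": TCP orientation; "force": force on the tool from outside, world axes, zero at the start; "moment": the same for the moment, N m; "opening": opening from 0.0 (shut) to 1.0 (fully open); "grasp_force": force on a finger pad.
Only numpy, scipy, OpenCV 4.12 (cv2) and the standard library are available. Lean on these libraries where they do the work, as an engineer would, in place of code of your own. Each camera call takes 0.05 s, during which the arm holds its last target. There are 200 camera calls.

## Task

Get the square steel bar ready to be sawn to the long length: push the long stop (the flip stop farther from the saw slot) over so that it flips forward and hangs fully down in front of the fence, then push the bar back flat against the fence and along it until its end butts against that stop. Only push: the bar stays lying on the jig board and is never picked up, and the short stop nearer the slot stays flipped up. Leave the other things on the jig and the bench where they are.

Things in the scene. Friction and masses are not known exactly. Their poses are not given: they have to be found in the camera images.
- jig: Cut-off jig screwed to the bench: plywood board (x -90 to 32, y -150 to 170 mm, top 15 mm above the bench) with an aluminium fence: front face at x = 0, 20 mm thick, top 45 mm above the bench. A 4 mm saw slot crosses both at y = 0. Origin: slot meets fence face, at bench height. x points away from the robot through the fence, y along it to the left. Stops are at y < 0, the bar comes from the left.
- long_stop: Fixed carriage of the long stop, 88 to 108 mm right of the slot, dark steel, 26 mm wide, clamped on the fence; black star knob behind the fence (to x = 42 mm, 44 mm above the bench). Top of its hinge ears 60 mm above the bench. Origin: middle of its width, on the fence face, at bench height; axes as the jig's. Its arm is 14 mm wide, centred: the face the bar butts against is at y = +7 mm.
- long_stop_arm (a joint): Hinge of the long stop's straight aluminium arm (12 mm thick), rad; pin along the fence, 6 mm in front of its face, 54 mm above the bench. About 3.4: flipped up, leaning back, top 88 mm above the bench and 11 mm behind the fence face. Pushed towards the robot (under 1 N) it balances near 3.0, then falls forward to 0: fully down, in front of the fence, reaching 14 mm out, toe 5 mm above the board.
- long_stop_toe (a point): Point in the middle of the long stop's arm near its free end: flipped up, about 82 mm above the bench; down, 24 mm above the bench and 8 mm in front of the fence.
- short_stop: Fixed carriage of the short stop, nearer the saw slot (38 to 48 mm right of it); same make, size and origin as the long stop. It stays flipped up and the bar passes under it.
- short_stop_arm (a joint): Hinge of the short stop's arm, same values as the long one: about 3.4 up. It must stay up.
- bar: The work: rusty square steel bar offcut 16 x 110 x 16 mm, about 0.24 kg, lying on the jig board left of the stops, a little in front of the fence and slightly askew. Origin: centre of its underside; its y runs along its length, roughly along the fence to the left, z up.
- bar_lead (a point): Centre of the bar's right end face, the end that goes to the stop (8 mm above the bar's underside).
- bar_tail (a point): Centre of the bar's left end face, the end to push on (8 mm above the bar's underside).
- brass: Bystander: brass rod stub, 18 mm diameter, 62 mm tall, standing on the board's front right corner. Origin: centre of its underside.
- angle: Bystander: aluminium angle offcut 35 x 90 x 33 mm lying on the front of the board, near the slot. Origin: centre of its underside, y along its length.
- tape: Bystander: tape measure 32 x 74 x 60 mm standing on the bench left of the jig. Origin: centre of its underside.
- tape_roll: Bystander: roll of masking tape, 100 mm across, 25 mm high, lying on the bench left of the jig. Origin: centre of its underside.
- tin: Bystander: round flux tin, 67 mm across, 31 mm high, on the bench right of the jig. Origin: centre of its underside.
- hammer: Bystander: ball-peen hammer 280 mm long lying on the bench far left. Origin: centre of its underside.
- gauge: Bystander: caliper 200 mm long lying on the bench far left. Origin: centre of its underside.

How it is judged:
By the outcome, as a careful person would: the job done as asked, in the order asked, and still so for the second after the job is handed in, with the robot touching nothing.
It also fails if it takes over 53 s, if anything falls off the work surface, if the arm or the gripper's body presses on something with over 40 N, if the wrist force passes 120 N, or if a joint passes its speed limit or range.

## Working session

There is one attempt and no reset: what is moved stays moved. The work goes in short steps, Python scripts to look and compute and a tool call to move; the robot and the scene stay as the last step left them, time stands still between calls to the robot, and variables do not carry over. Pictures are saved under pics/ and viewed, at most 10 in all, crops included, and the job is handed in when it is done.

Besides the shell and the picture viewer there is one more tool, called after "Request:" in YAML: its name, and indented under it one key for each argument. apply_moves: Moves the arm, as the interface text tells. Its arguments: {"type":"object","properties":{"steps":{"type":"array","items":{"type":"array","items":{"type":"array","items":{"type":"number"}}}}},"required":["steps"]}

```bash
mkdir -p pics
python3 - <<'E'
from rig import bot
import cv2, numpy as np
s=bot.read_state(); print(s['time_s'],s['position'],s['tcp_rot'],s['opening'])
for n in("scene","top"):
    cv2.imwrite(f"pics/{n}0.png",cv2.resize(bot.capture(n),(800,600),interpolation=cv2.INTER_CUBIC))
    m=bot.camera_model(n); print(n,np.round(m['intrinsics'],1).tolist(),np.round(-np.array(m['R']).T@m['t'],3),np.round(m['R'],2).tolist())
E
```

```text
0.0 [0.22837921 0.58102375 0.23259052] [[-9.30601967e-01  3.66030984e-01 -1.13918637e-03]
 [ 3.66032545e-01  9.30600268e-01 -1.82113003e-03]
 [ 3.93537126e-04 -2.11172648e-03 -9.99997693e-01]] 0.9992322192667504
scene [[354.7, 0.0, 256.2], [0.0, 354.7, 191.2], [0.0, 0.0, 1.0]] [-0.294 -0.604  0.652] [[0.7, -0.72, -0.02], [-0.36, -0.32, -0.88], [0.62, 0.62, -0.48]]
top [[380.8, 0.0, 251.4], [0.0, 380.8, 190.9], [0.0, 0.0, 1.0]] [0.227 0.065 1.25 ] [[0.3, -0.95, -0.0], [-0.93, -0.29, -0.22], [0.21, 0.07, -0.97]]
```

View pics/scene0.png

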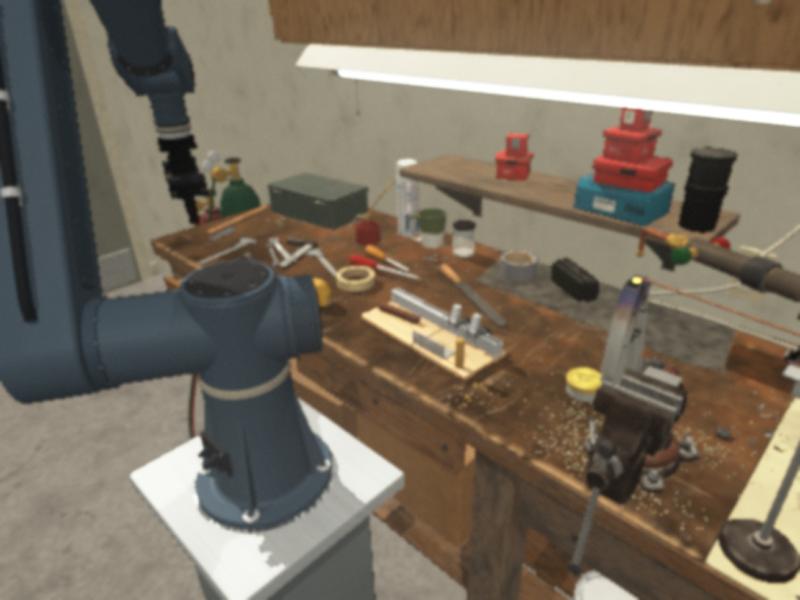

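View pics/top0.png

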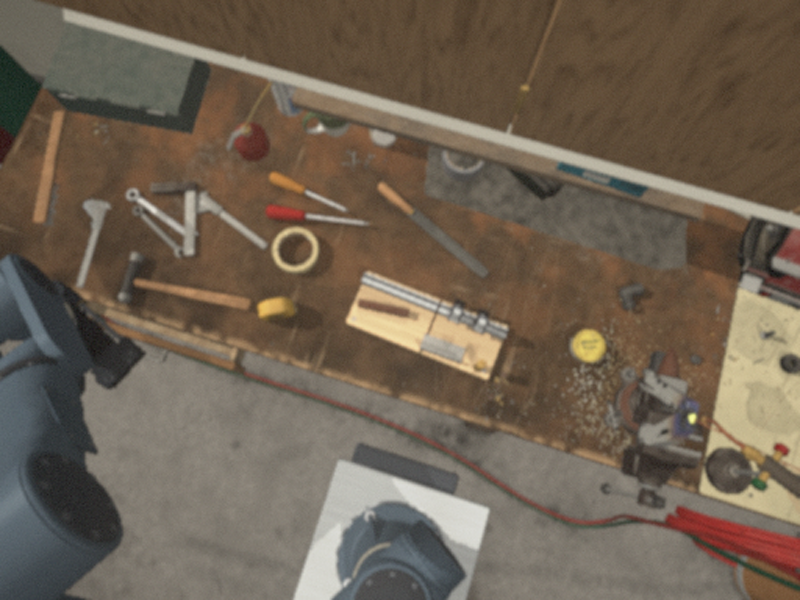

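The top view shows the jig with its board corners at about (347,322), (490,380) and (508,325), and the fence from (365,275) to (508,325). The bar runs (358,302)-(412,316), the stops are at (457,308) and (482,320), the angle at (442,346) and the brass at (482,365). I'll cast these pixels onto planes for a coarse pose.

```bash
cat > h.py <<'E'
from rig import bot
import cv2, numpy as np
def ray(m,uv,z):
    uv=np.array(uv,float); d=np.linalg.inv(m['intrinsics'])@[uv[0],uv[1],1]
    R=np.array(m['R']); d=R.T@d; c=-R.T@np.array(m['t'])
    return c+d*(z-c[2])/d[2]
def proj(m,X):
    p=np.array(m['intrinsics'])@(np.array(m['R'])@np.array(X)+m['t']); return p[:2]/p[2]
E
python3 - <<'E'
from h import *
m=bot.camera_model("top")
for n,p,z in [("FL",(347,322),.015),("FR",(490,380),.015),("BR",(508,325),.015),("fenceL",(366,274),.045),("fenceR",(508,322),.045),("bar1",(358,302),.031),("bar2",(412,316),.031),("s",(457,308),.07),("l",(482,320),.07)]:
    print(n,np.round(ray(m,np.array(p)*.64,z),3))
E
```

```text
FL [0.419 0.23  0.015]
FR [ 0.392 -0.09   0.015]
BR [ 0.515 -0.096  0.015]
fenceL [0.523 0.221 0.045]
fenceR [ 0.514 -0.09   0.045]
bar1 [0.464 0.22  0.031]
bar2 [0.469 0.103 0.031]
s [0.505 0.019 0.07 ]
l [ 0.496 -0.036  0.07 ]
```

Request:
apply_moves:
  steps:
    - [[-35.4,-43.1,-6.7,0,0,71.5,-1],[-35.4,-43.1,-6.7,0,0,71.5,-1],[-35.4,-43.1,-6.7,0,0,71.5,-1],[-35.4,-43.1,-6.7,0,0,71.5,-1],[-35.4,-43.1,-6.7,0,0,71.5,-1],[-35.4,-43.1,-6.7,0,0,71.5,-1],[-35.4,-43.1,-6.7,0,0,71.5,-1],[-35.4,-43.1,-6.7,0,0,71.5,-1],[-35.4,-43.1,-6.7,0,0,71.5,-1],[-35.4,-43.1,-6.7,0,0,71.5,-1],[-35.4,-43.1,-6.7,0,0,71.5,-1],[-35.4,-43.1,-6.7,0,0,71.5,-1],[-35.4,-43.1,-6.7,0,0,71.5,-1],[-35.4,-43.1,-6.7,0,0,71.5,-1],[-35.4,-43.1,-6.7,0,0,71.5,-1]]

```text
time_s: 1.98
position: [0.4003, 0.0515, 0.3005]
tcp_rot: [[0.051, 0.999, -0.0], [0.999, -0.051, 0.0], [0.0, -0.0, -1.0]]
force: [-0.2, 0.1, -0.7]
opening: 0.008
grasp_force: 0.0
```

Run:
```python
from h import *
s=bot.read_state(); print(s['time_s'],s['position'],np.round(s['tcp_rot'],3).tolist(),s['opening'],s['force'])
m=bot.camera_model("wrist"); im=bot.capture("wrist"); np.save("w1.npy",im); import pickle; pickle.dump(m,open("w1.pkl","wb"))
cv2.imwrite("pics/w1.png",cv2.resize(im,(800,600),interpolation=cv2.INTER_CUBIC))
print(np.round(-np.array(m['R']).T@m['t'],3),np.round(m['R'],2).tolist(),m['intrinsics'])
```

```text
1.975 [0.40028394 0.05146358 0.30054554] [[0.051, 0.999, -0.0], [0.999, -0.051, 0.0], [0.0, -0.0, -1.0]] 0.007556331994181319 [-0.16854106  0.06110543 -0.68681687]
[0.404 0.131 0.451] [[1.0, -0.05, 0.0], [-0.05, -0.96, 0.29], [-0.01, -0.29, -0.96]] [[319.97963363   0.         251.71101817]
 [  0.         319.97963363 186.64456478]
 [  0.           0.           1.        ]]
```

View pics/w1.png

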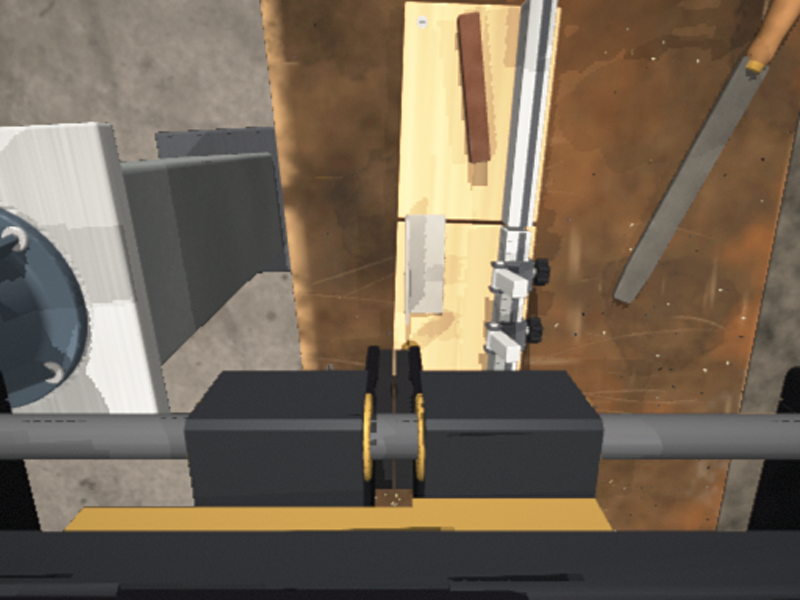

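The wrist view shows the bar at (470,12)-(480,162), the slot at row 219, the long stop nearest the gripper at (505,345) and the short stop at (512,283). I'll enlarge the crop for the details.

Run:
```python
import numpy as np,cv2
im=np.load("w1.npy"); f=lambda a:cv2.resize(a,(396,432),interpolation=cv2.INTER_CUBIC)
cv2.imwrite("pics/c1.png",np.hstack([f(im[0:120,250:360]),f(im[120:240,250:360])]))
```

```text
(no output)
```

View pics/c1.png

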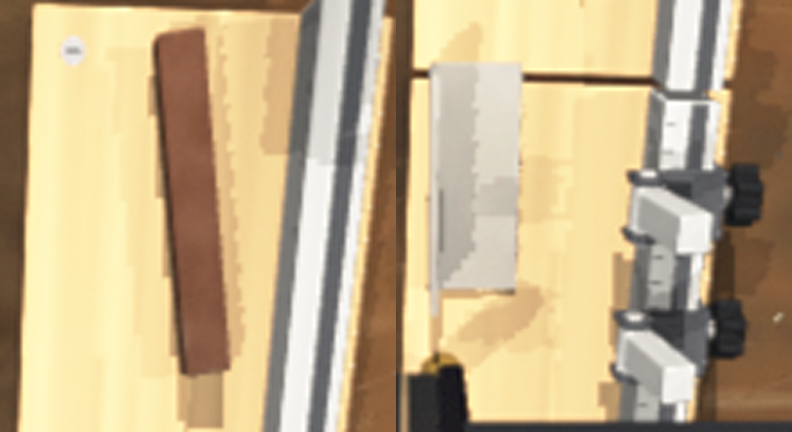

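Run:
```python
from h import *
import pickle
m=pickle.load(open("w1.pkl","rb"))
def L(p):return (p[0]/3.6+250-.4,p[1]/3.6-.4)
def Rr(p):return ((p[0]-396)/3.6+250-.4,p[1]/3.6+120-.4)
r=lambda q,z:ray(m,q,z)
P={"FL":r(L((33,5)),.015),"slotF":r(Rr((414,74)),.015),"slotB":r(Rr((655,79)),.015),"fb1":r(L((297,60)),.015),"fb2":r(L((265,428)),.015),"fbR":r(Rr((612,400)),.015),
"ft_l":r(L((325,5)),.045),"ft_r":r(Rr((655,100)),.045),
"b1":r(L((157,38)),.031),"b2":r(L((205,28)),.031),"b3":r(L((230,370)),.031),"b4":r(L((182,375)),.031),
"Sear+":r(Rr((636,177)),.06),"Sear-":r(Rr((629,234)),.06),"Lear+":r(Rr((625,319)),.06),"Lear-":r(Rr((616,373)),.06),"Ltop":r(Rr((690,385)),.088),"Stop":r(Rr((712,237)),.088),
"angR":r(Rr((514,292)),.018)}
for k,v in P.items(): print(k,np.round(v[:2]*1000,1))
d=P["FL"]-P["slotF"];print("yaw front",np.degrees(np.arctan2(-d[0],d[1])),np.hypot(*d[:2]))
d=P["fb1"]-P["fbR"];print("yaw fence",np.degrees(np.arctan2(-d[0],d[1])))
d=P["ft_l"]-P["ft_r"];print("yaw ftop",np.degrees(np.arctan2(-d[0],d[1])))
```

```text
FL [418.1 233.2]
slotF [404.9  64.9]
slotB [496.1  58.4]
fb1 [507.1 212. ]
fb2 [498.   89.2]
fbR [480.1 -73.7]
ft_l [508.5 221.5]
ft_r [489.9  55.9]
b1 [457.6 217.8]
b2 [473.2 219.9]
b3 [481.9 111.5]
b4 [465.  110.7]
Sear+ [480.5  31.9]
Sear- [478.2  11.2]
Lear+ [476.9 -20.8]
Lear- [473.7 -41.9]
Ltop [494.  -35.2]
Stop [500.1  17.4]
angR [440.5 -23.4]
yaw front -4.461274763764416 0.16874962443722763
yaw fence -5.407181392794582
yaw ftop -6.393895931449023
```

Request:
apply_moves:
  steps:
    - [[-8.3,12.9,14,0,0,2.1,-1],[-8.3,12.9,14,0,0,2.1,-1],[-8.3,12.9,14,0,0,2.1,-1],[-8.3,12.9,14,0,0,2.1,-1],[-8.3,12.9,14,0,0,2.1,-1],[-8.3,12.9,18,0,0,2.1,-1],[-8.3,12.9,21.3,0,0,2.1,-1],[-8.3,12.9,21.3,0,0,2.1,-1]]

```text
time_s: 3.02
position: [0.5226, -0.0372, 0.0875]
tcp_rot: [[0.087, 0.996, -0.004], [0.996, -0.087, 0.001], [0.001, -0.004, -1.0]]
force: [0.1, -0.6, 0.1]
opening: 0.005
grasp_force: 0.0
```

Run:
```python
from h import *
s=bot.read_state(); print(s['position'],np.round(s['tcp_rot'],3).tolist())
im=bot.capture("wrist")
cv2.imwrite("pics/w2.png",cv2.resize(im,(800,600),interpolation=cv2.INTER_CUBIC))
```

```text
[ 0.52264914 -0.03719404  0.08754037] [[0.087, 0.996, -0.004], [0.996, -0.087, 0.001], [0.001, -0.004, -1.0]]
```

View pics/w2.png

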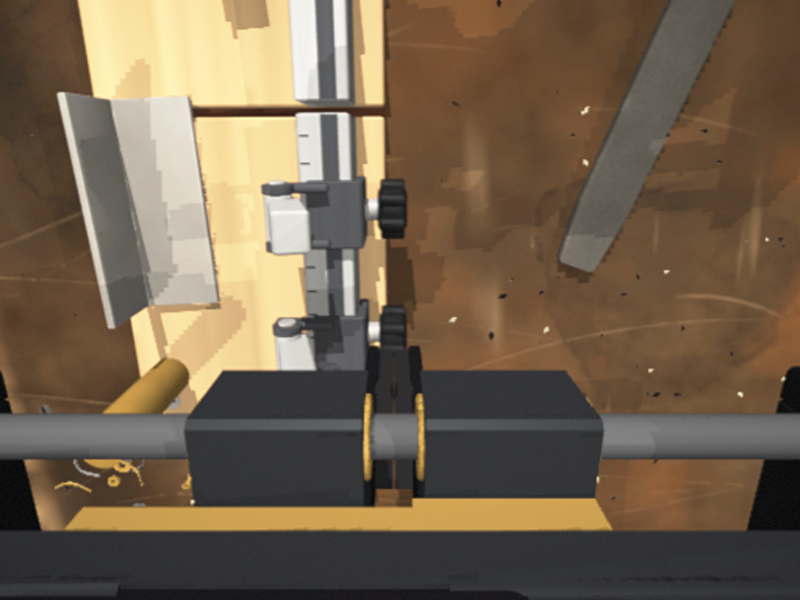

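The fingers are behind the long stop's arm, whose top is at about (295,350). The short stop is clear at (290,220). Pushing towards the robot now.

Request:
apply_moves:
  steps:
    - [[0,-0.8,0,0,0,0,-1],[0,-1.4,0,0,0,0,-1],[0,-2.0,0,0,0,0,-1],[0,-2.6,0,0,0,0,-1],[0,-3.2,0,0,0,0,-1],[0,-3.8,0,0,0,0,-1],[0,-4.4,0,0,0,0,-1],[0,-4.8,0,0,0,0,-1],[0,-4.8,0,0,0,0,-1],[0,-4.8,-4,0,0,0,-1],[0,-4.8,-8,0,0,0,-1],[-3,-12,-12,0,0,0,-1],[-3,-12,-14,0,0,0,-1],[-3,-12,-14,0,0,0,-1]]

```text
time_s: 4.82
position: [0.4029, -0.0585, 0.2294]
tcp_rot: [[0.09, 0.996, 0.005], [0.996, -0.09, -0.002], [-0.002, 0.005, -1.0]]
force: [1.0, -0.4, -1.0]
opening: 0.004
grasp_force: 0.0
```

Run:
```python
from h import *
import pickle
s=bot.read_state(); print(s['position'],np.round(s['tcp_rot'],3).tolist())
m=bot.camera_model("wrist"); im=bot.capture("wrist"); np.save("w3.npy",im); pickle.dump(m,open("w3.pkl","wb"))
cv2.imwrite("pics/w3.png",cv2.resize(im[:250,200:400],(640,800))[:600] if 0 else cv2.resize(im,(800,600),interpolation=cv2.INTER_CUBIC))
```

```text
[ 0.40291456 -0.05851051  0.22938606] [[0.09, 0.996, 0.005], [0.996, -0.09, -0.002], [-0.002, 0.005, -1.0]]
```

View pics/w3.png

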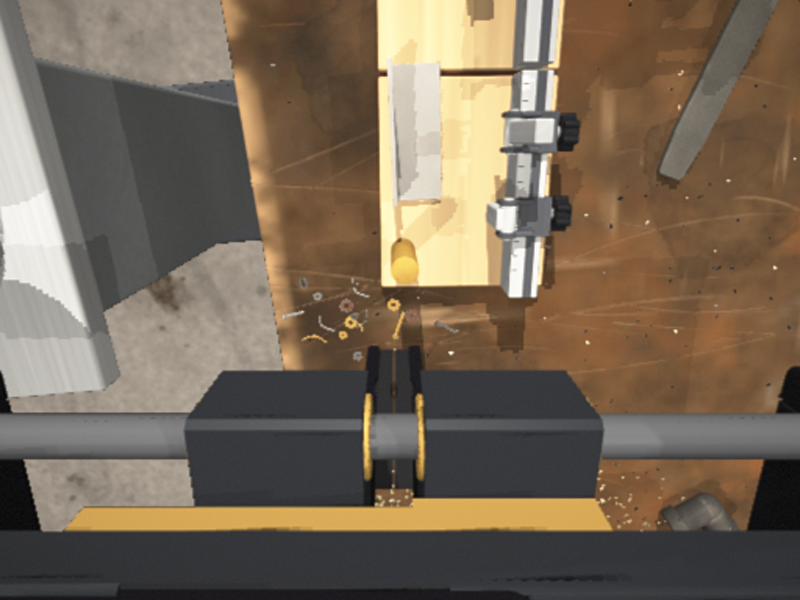

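The long stop now hangs in front of the fence, with its arm at (500,217). The short stop is still up at (530,130). The brass (404,262) and the angle (415,130) are untouched. Next I refine the jig pose and measure the bar in the jig frame.

Run:
```python
from h import *
import pickle
m=pickle.load(open("w3.pkl","rb"))
r=lambda p,z:ray(m,np.array(p)*.64-.2,z)[:2]*1000
FR=r((381,287),.015); SF=r((379,72),.015); SB=r((511,72),.015)
print("FR",FR,"SF",SF,"SB",SB)
FL=np.array([418.1,233.2])
d=FL-FR; yaw=np.arctan2(-d[0],d[1]); print("yaw",np.degrees(yaw),"len",np.hypot(*d))
yaw=np.radians(-5.0)
ex=np.array([np.cos(yaw),np.sin(yaw)]);ey=np.array([-ex[1],ex[0]])
obs=[(FR,-90,-150),(FL,-90,170),(SF,-90,0),(np.array([404.9,64.9]),-90,0)]
O=np.mean([p-a*ex-b*ey for p,a,b in obs],0); print("O",O,[np.round(p-a*ex-b*ey,1) for p,a,b in obs])
J=lambda p:np.round([(np.array(p)-O)@ex,(np.array(p)-O)@ey],1)
for n,p in dict(b1=(457.6,217.8),b2=(473.2,219.9),b3=(481.9,111.5),b4=(465,110.7),angR=(440.5,-23.4),Lear=(475.3,-31.4),Sear=(479.4,21.5)).items(): print(n,J(p))
print("arm front",J(r((488,215),.045)),"army+",J(r((497,200),.055)),"tcp",J(bot.read_state()['position'][:2]*1000))
```

```text
FR [391.88197868 -85.07766369] SF [405.17708186  65.01572736] SB [493.68694878  57.08689229]
yaw -4.70908950603128 len 319.355688611589
O [494.23650925  56.68452558] [array([494.6,  56.5]), array([492.9,  56. ]), array([494.8,  57.2]), array([494.6,  57.1])]
b1 [-50.5 157.3]
b2 [-35.2 160.8]
b3 [-17.1  53.5]
b4 [-33.8  51.3]
angR [-46.6 -84.5]
Lear [-11.2 -89.4]
Sear [-11.7 -36.3]
arm front [-16.8 -91.4] army+ [-13.5 -80.4] tcp [ -80.4 -122.5]
```

Request:
apply_moves:
  steps:
    - [[23.3,0.4,6,0,0,0,-1],[23.3,0.4,6,0,0,0,-1],[23.3,0.4,6,0,0,0,-1],[23.3,0.4,6,0,0,0,-1],[23.3,0.4,10,0,0,0,-1],[23.3,0.4,16,0,0,0,-1],[23.3,0.4,19.6,0,0,0,-1],[23.3,0.4,19.6,0,0,0,-1],[23.3,0.4,19.6,0,0,0,-1]]

```text
time_s: 6.0
position: [0.4272, 0.1742, 0.03]
tcp_rot: [[0.088, 0.996, -0.002], [0.996, -0.088, -0.0], [-0.0, -0.002, -1.0]]
force: [-0.2, 0.3, 1.4]
opening: 0.005
grasp_force: 0.0
```

Request:
apply_moves:
  steps:
    - [[0,0.6,0,0,0,0,-1],[0,1.2,0,0,0,0,-1],[0,1.7,0,0,0,0,-1],[0,2.2,0,0,0,0,-1],[0,2.7,0,0,0,0,-1],[0,3.2,0,0,0,0,-1],[0,3.6,0,0,0,0,-1],[0,3.9,0,0,0,0,-1],[0,3.9,0,0,0,0,-1]]

```text
time_s: 7.12
position: [0.4668, 0.1703, 0.0315]
tcp_rot: [[0.088, 0.996, 0.001], [0.996, -0.088, 0.0], [0.0, 0.001, -1.0]]
force: [-2.4, -0.5, 1.0]
opening: 0.01
grasp_force: 1.0
```

Request:
apply_moves:
  steps:
    - [[0,0.2,0,0,0,0,-1],[0,0.4,0,0,0,0,-1],[0,0.5,0,0,0,0,-1],[0,0.5,0,0,0,0,-1]]

```text
time_s: 7.62
position: [0.4716, 0.1699, 0.0316]
tcp_rot: [[0.088, 0.996, 0.001], [0.996, -0.088, 0.0], [0.0, 0.001, -1.0]]
force: [-1.7, 0.5, 2.5]
opening: 0.002
grasp_force: 1.3
```

Request:
apply_moves:
  steps:
    - [[0,0.15,0,0,0,0,-1],[0,0.3,0,0,0,0,-1],[0,0.4,0,0,0,0,-1],[0,0.4,0,0,0,0,-1]]

```text
time_s: 8.12
position: [0.4757, 0.1695, 0.0315]
tcp_rot: [[0.089, 0.996, 0.001], [0.996, -0.089, 0.0], [0.0, 0.001, -1.0]]
force: [-1.6, -0.1, 1.1]
opening: 0.003
grasp_force: 1.0
```

Request:
apply_moves:
  steps:
    - [[0,0.1,0,0,0,0,-1],[0,0.2,0,0,0,0,-1],[0,0.3,0,0,0,0,-1],[0,0.3,0,0,0,0,-1]]

```text
time_s: 8.62
position: [0.4779, 0.1693, 0.0315]
tcp_rot: [[0.088, 0.996, -0.001], [0.996, -0.088, -0.0], [-0.0, -0.001, -1.0]]
force: [-2.9, 1.0, 1.0]
opening: 0.005
grasp_force: 1.6
```

Request:
apply_moves:
  steps:
    - [[0,0.1,0,0,0,0,-1],[0,0.2,0,0,0,0,-1],[0,0.3,0,0,0,0,-1],[0,0.3,0,0,0,0,-1]]

```text
time_s: 9.12
position: [0.478, 0.1692, 0.0314]
tcp_rot: [[0.088, 0.996, -0.006], [0.996, -0.088, -0.0], [-0.001, -0.006, -1.0]]
force: [-6.7, 1.5, 4.6]
opening: 0.004
grasp_force: 3.8
```

Request:
apply_moves:
  steps:
    - [[0,-2.0,0,0,0,0,-1],[0,-3.0,-1,0,0,0,-1],[0,-3.0,-6,0,0,0,-1],[8,0.7,-6,0,0,0,-1],[8,0.7,-6,0,0,0,-1],[8,0.7,-6,0,0,0,-1],[8,0.7,0,0,0,0,-1],[8,0.7,0,0,0,0,-1],[8,0.7,0,0,0,0,-1]]

```text
time_s: 10.25
position: [0.4954, 0.2476, 0.0326]
tcp_rot: [[0.089, 0.996, 0.001], [0.996, -0.089, 0.0], [0.0, 0.001, -1.0]]
force: [0.5, -0.6, 1.2]
opening: 0.009
grasp_force: 0.0
```

Request:
apply_moves:
  steps:
    - [[-1,0,0,0,0,0,-1],[-1.8,0,0,0,0,0,-1],[-2.4,0,0,0,0,0,-1],[-3,0,0,0,0,0,-1],[-3.6,0,0,0,0,0,-1],[-4.2,0,0,0,0,0,-1],[-4.8,0,0,0,0,0,-1],[-5.4,0,0,0,0,0,-1],[-6,0,0,0,0,0,-1],[-6.6,0,0,0,0,0,-1],[-7.2,0,0,0,0,0,-1],[-7.8,0,0,0,0,0,-1],[-8.4,0,0,0,0,0,-1],[-9,0,0,0,0,0,-1],[-9,0,0,0,0,0,-1]]

```text
time_s: 12.12
position: [0.4876, 0.1579, 0.0319]
tcp_rot: [[0.089, 0.996, 0.001], [0.996, -0.089, -0.0], [-0.0, 0.001, -1.0]]
force: [1.0, 2.3, 0.6]
opening: 0.004
grasp_force: 0.5
```

Run:
```python
from h import *
im=bot.capture("scene"); m=bot.camera_model("scene")
w=bot.capture("wrist")
cv2.imwrite("pics/s4.png",np.hstack([cv2.resize(im[170:250,220:330],(412,300),interpolation=cv2.INTER_CUBIC),cv2.resize(w,(388,300))]))
```

```text
(no output)
```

View pics/s4.png

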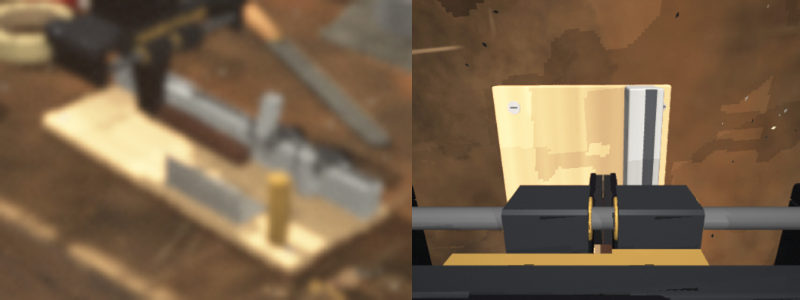

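The bar lies along the fence with its lead end at about (245,155) in the left panel. The short stop is up at (268,110), and nothing else has moved. I'll keep pushing, more slowly near the stop.

Request:
apply_moves:
  steps:
    - [[-0.7,0,0,0,0,0,-1],[-1.3,0,0,0,0,0,-1],[-1.9,0,0,0,0,0,-1],[-2.5,0,0,0,0,0,-1],[-3.1,0,0,0,0,0,-1],[-3.7,0,0,0,0,0,-1],[-4.3,0,0,0,0,0,-1],[-4.8,0,0,0,0,0,-1],[-5.2,0,0,0,0,0,-1],[-5.5,0,0,0,0,0,-1],[-5.5,0,0,0,0,0,-1]]

```text
time_s: 13.6
position: [0.4823, 0.1033, 0.0315]
tcp_rot: [[0.089, 0.996, -0.0], [0.996, -0.089, -0.0], [-0.0, -0.0, -1.0]]
force: [-1.0, -0.1, 0.2]
opening: 0.007
grasp_force: 0.0
```

Request:
apply_moves:
  steps:
    - [[-0.2,0,0,0,0,0,-1],[-0.4,0,0,0,0,0,-1],[-0.6,0,0,0,0,0,-1],[-0.6,0,0,0,0,0,-1]]

```text
time_s: 14.1
position: [0.4818, 0.0975, 0.0316]
tcp_rot: [[0.088, 0.996, 0.0], [0.996, -0.088, -0.0], [-0.0, 0.0, -1.0]]
force: [-0.3, 0.4, 0.1]
opening: 0.003
grasp_force: 0.2
```

Request:
apply_moves:
  steps:
    - [[-0.15,0,0,0,0,0,-1],[-0.3,0,0,0,0,0,-1],[-0.4,0,0,0,0,0,-1],[-0.5,0,0,0,0,0,-1],[-0.5,0,0,0,0,0,-1]]

```text
time_s: 14.72
position: [0.4814, 0.0934, 0.0316]
tcp_rot: [[0.089, 0.996, 0.0], [0.996, -0.089, 0.001], [0.001, 0.0, -1.0]]
force: [0.8, 6.6, 0.6]
opening: 0.006
grasp_force: 2.8
```

Request:
apply_moves:
  steps:
    - [[0.8,0,0,0,0,0,-1],[1.5,0,0,0,0,0,-1],[1.5,0,-6,0,0,0,-1],[1.5,0,-12,0,0,0,-1],[-4,-3,-16,0,0,0,-1],[-10,-6,-16,0,0,0,-1],[-14,-6,-16,0,0,0,-1],[-14,-6,-16,0,0,0,-1],[-14,-6,-16,0,0,0,-1]]

```text
time_s: 15.85
position: [0.4091, -0.0412, 0.1916]
tcp_rot: [[0.089, 0.996, -0.0], [0.996, -0.089, 0.0], [0.0, -0.0, -1.0]]
force: [-0.1, 0.1, -0.2]
opening: 0.005
grasp_force: 0.0
```

Run:
```python
from h import *
import pickle
s=bot.read_state(); print(s['time_s'],s['position'])
m=bot.camera_model("wrist"); im=bot.capture("wrist"); np.save("w5.npy",im); pickle.dump(m,open("w5.pkl","wb"))
cv2.imwrite("pics/w5.png",cv2.resize(im[20:230,230:390],(600,600) if 0 else (457,600),interpolation=cv2.INTER_CUBIC))
```

```text
15.85 [ 0.40914609 -0.04117161  0.1915514 ]
```

View pics/w5.png

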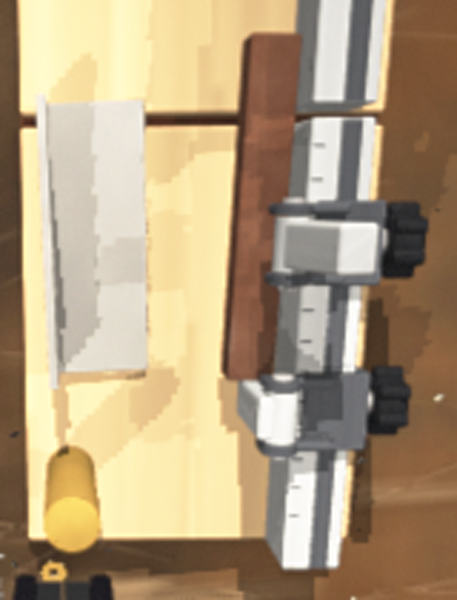

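Run:
```python
from h import *
import pickle
m=pickle.load(open("w5.pkl","rb"))
O=np.array([494.2,56.7])
for yd in(-4.7,-5.1):
    y=np.radians(yd);ex=np.array([np.cos(y),np.sin(y)]);ey=np.array([-ex[1],ex[0]])
    g=lambda p,z:np.round([(ray(m,(p[0]*.35+230-.3,p[1]*.35+20-.3),z)[:2]*1000-O)@e for e in(ex,ey)],1)
    print(yd,"tail L/R",g((248,38),.031),g((301,36),.031),"lead L/R",g((226,375),.031),g((275,378),.031),"fence base/top at right",g((269,540),.015),g((281,568),.045),"fence top left",g((297,5),.045),g((297,118),.045),"board",g((20,10),.015),g((28,535),.015))
```

```text
-4.7 tail L/R [-18.4  22.7] [-2.  23.2] lead L/R [-20.6 -83. ] [ -3.6 -84.1] fence base/top at right [   1.5 -149.7] [  -0.8 -148.8] fence top left [-7.1 29.3] [-5.  -1.7] board [-89.7  34. ] [ -90.4 -147. ]
-5.1 tail L/R [-18.6  22.6] [-2.2 23.2] lead L/R [-20.  -83.1] [ -3.1 -84.2] fence base/top at right [   2.6 -149.7] [   0.3 -148.8] fence top left [-7.3 29.3] [-5.  -1.7] board [-89.9  33.4] [ -89.4 -147.7]
```

The bar's end meets the stop at y ≈ -84. The short stop is up and the bystanders are in place. The lead end may still be 1-2 mm off the fence, so I'll nudge it near the lead, between the two carriages and above the angle's low leg.

Request:
apply_moves:
  steps:
    - [[4.0,3.4,5,0,0,0,-1],[4.0,3.4,9,0,0,0,-1],[4.0,3.4,12,0,0,0,-1],[4.0,3.4,14,0,0,0,-1],[4.0,3.4,15.3,0,0,0,-1],[4.0,3.4,15.4,0,0,0,-1],[4.0,3.4,15.4,0,0,0,-1]]

```text
time_s: 16.77
position: [0.447, -0.0043, 0.038]
tcp_rot: [[0.088, 0.996, 0.001], [0.996, -0.088, -0.0], [-0.0, 0.001, -1.0]]
force: [-0.1, -0.9, 0.2]
opening: 0.005
grasp_force: 0.0
```

Request:
apply_moves:
  steps:
    - [[0,0.4,0,0,0,0,-1],[0,0.8,0,0,0,0,-1],[0,1.0,0,0,0,0,-1],[0,1.2,0,0,0,0,-1],[0,1.4,0,0,0,0,-1],[0,1.4,0,0,0,0,-1]]

```text
time_s: 17.52
position: [0.4603, -0.0058, 0.0375]
tcp_rot: [[0.088, 0.996, -0.001], [0.996, -0.088, 0.0], [0.0, -0.001, -1.0]]
force: [1.2, -0.4, -0.9]
opening: 0.003
grasp_force: 0.2
```

Request:
apply_moves:
  steps:
    - [[0,0.15,0,0,0,0,-1],[0,0.3,0,0,0,0,-1],[0,0.45,0,0,0,0,-1],[0,0.6,0,0,0,0,-1],[0,0.6,0,0,0,0,-1]]

```text
time_s: 18.15
position: [0.4636, -0.0058, 0.0374]
tcp_rot: [[0.088, 0.996, -0.006], [0.996, -0.088, 0.001], [0.001, -0.006, -1.0]]
force: [-5.7, -1.1, 3.6]
opening: 0.003
grasp_force: 2.8
```

Request:
apply_moves:
  steps:
    - [[0,-1.2,0,0,0,0,-1],[0,-2,0,0,0,0,-1],[0,-2,-5,0,0,0,-1],[0,-2,-10,0,0,0,-1],[6,0.7,-10,0,0,0,-1],[11.5,0.7,-10,0,0,0,-1],[11.5,0.7,-10,0,0,0,-1],[11.5,0.7,-5,0,0,0,-1],[11.5,0.7,0.3,0,0,0,-1],[11.5,0.7,0.5,0,0,0,-1],[11.5,0.7,0.5,0,0,0,-1]]

```text
time_s: 19.52
position: [0.4838, 0.107, 0.0333]
tcp_rot: [[0.089, 0.996, 0.0], [0.996, -0.089, -0.0], [-0.0, 0.0, -1.0]]
force: [0.5, 0.2, -0.1]
opening: 0.004
grasp_force: 0.0
```

Request:
apply_moves:
  steps:
    - [[-0.4,0,0,0,0,0,-1],[-0.8,0,0,0,0,0,-1],[-1.1,0,0,0,0,0,-1],[-1.3,0,0,0,0,0,-1],[-1.4,0,0,0,0,0,-1],[-1.5,0,0,0,0,0,-1],[-1.5,0,0,0,0,0,-1]]

```text
time_s: 20.4
position: [0.4827, 0.0933, 0.0328]
tcp_rot: [[0.089, 0.996, 0.001], [0.996, -0.089, 0.001], [0.001, 0.001, -1.0]]
force: [-0.6, 5.6, 5.1]
opening: 0.002
grasp_force: 2.5
```

Same end position and force as before, so the bar is firmly butted. Backing off for a final look.

Request:
apply_moves:
  steps:
    - [[0.8,0,0,0,0,0,-1],[1.5,0,0,0,0,0,-1],[1.5,0,-6,0,0,0,-1],[1.5,0,-12,0,0,0,-1],[-4,-3,-16,0,0,0,-1],[-10,-6,-16,0,0,0,-1],[-14,-6,-16,0,0,0,-1],[-14,-6,-16,0,0,0,-1],[-14,-6,-16,0,0,0,-1]]

```text
time_s: 21.52
position: [0.4101, -0.0412, 0.1924]
tcp_rot: [[0.089, 0.996, -0.001], [0.996, -0.089, 0.001], [0.0, -0.001, -1.0]]
force: [1.1, 0.5, -0.0]
opening: 0.01
grasp_force: 0.0
```

Run:
```python
from h import *
im=bot.capture("wrist")
cv2.imwrite("pics/w6.png",cv2.resize(im[20:230,230:390],(457,600),interpolation=cv2.INTER_CUBIC))
```

```text
(no output)
```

View pics/w6.png

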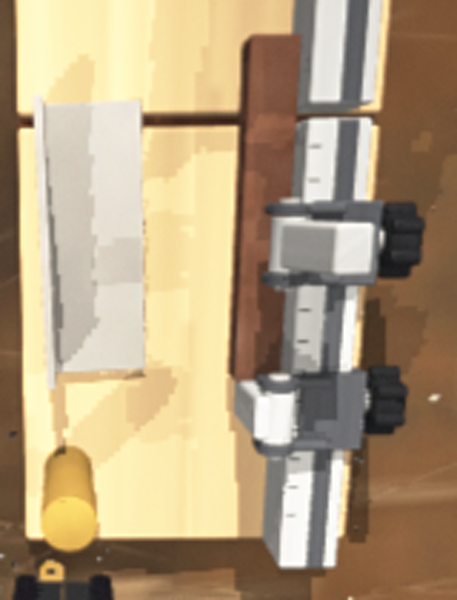

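The bar's front edge now runs (245,38)-(232,375), parallel to the fence to within about half a millimetre. Its end is at the down arm (255,380). The short stop is up, and the angle and brass are unmoved.

```bash
python3 -c "
from rig import bot
print(bot.hand_in())"
```

```text
the job is handed in; nothing more can be done
None
```

The job is handed in: the long stop is flipped down and the bar lies against the fence with its end butted on that stop. The short stop is still up, and the angle and brass are where they were in the last close-up; I didn't look at the other bench items again after pushing.

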